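Set the stop of a bench pump clamp, then pump its trigger and hold the block

ROBOT

A 7-joint arm with a two-finger parallel gripper is mounted at the origin on a cart in front of the work surface, level with it; the furniture and walls round the work are solid. World frame = base frame: x ahead of the robot, y to its left, z up, the work surface at z = 0. Lengths are in m, angles in rad, forces in N, time in s.
With the tool pointing down it reaches from about 0.4 to 0.875 m from the base axis. Payload 19.3 kg.
Tool frame: the origin (TCP) lies midway between the tips of the shut fingers; the grasp point (between the pads) lies 19 mm behind it (bot.pinch_z is the distance from the TCP to the grasp point, in m); z points along the fingers, y is the direction in which the jaws open and shut (so a half turn about z gives the same grasp; the last joint's range is limited). The gripper opens to 85 mm and grips with 20 to 120 N. Pads are 22 mm wide; open, the fingers measure 114 mm over their backs; the gripper's body (76 mm by 85 mm) begins 54 mm behind the grasp point. The pads swing forward as they close: fully open they stand 13 mm farther back than shut.
Start: joints at [-1.212, 0.521, -0.036, 1.599, 0.021, 1.021, -0.113], TCP at [0.26, 0.568, 0.231] pointing down, gripper open.
Joint ranges: [-2.91, 2.91], [-0.3, 2.13], [-1.5, 1.42], [0.17, 2.43], [-1.26, 4.41], [0.16, 1.93], [-2.52, 2.52]. Speed limits (rad/s): [1.89, 1.89, 2.39, 2.39, 3.01, 3.01, 3.01].

INTERFACE

Orientations are given as [roll, pitch, yaw] about the fixed x, y, z axes, in that order (R = Rz(yaw) Ry(pitch) Rx(roll)).
In Python, from workcell import bot gives the robot as it stands. The module is installed in compiled form; this text tells all that it offers.
- The arm moves only by the tool move_arm, never from a script. Its argument "moves" is text: rows parted by semicolons, each of 4 numbers parted by spaces: the shift along the tool's x, y, z in mm, then the turn about the tool's z in rad. In form: dx dy dz yaw; .... A call has exactly 10 rows; each row is the pose to reach, as a shift and turn from the pose commanded when the call began, along the tool's axes at that moment; what a row does not reach only later rows make up. A row lasts 1/12 s, in which the tool goes at most 41.7 mm and 7.16 degrees, less where a joint would pass 70% of its speed; a pose out of reach is approached as far as the arm can. A call with a gripper value outside its range is refused whole. "grip" is the opening, from 0 (shut) to 1 (fully open), set as the call begins (left out, the last holds). The fingers move at their own pace and stop on an object; "grip_force" is the grip in N (left out, the last holds). Time passes only in rows, so rows that repeat a pose let the fingers close, or fill a call up. It gives the time, the measured TCP pose, the force and the opening at its end, in the units of the state.
- bot.observe(): the state, without advancing time (a new reading comes with each control period).
- bot.grab_frame(name): name is "scene" or "top"; returns a dict with "frame" (480x640x3 uint8, red, green, blue), "z_map" (480x640 float32, m along the optical axis (not along the pixel's ray), 0 where there is no reading), "K" (3x3 intrinsics, pixels), "eye" and "attitude" of the camera in the world. Camera axes: x right, y up, looking along -z (the intrinsics and any distortion apply to the point x, -y, -z); pixel columns grow to the right and rows downward; lengths in m; the calibration is good to about 2 mm. A picture is of the moment at which its call begins.
- bot.job_done(): hands the job in, once; it reports no verdict.
Trained networks look in a picture, given as the dict that the camera call returned (one of the last four; its "shot" number tells which), for a name from the list of things; names that differ only in an ending like _2 or _b are one class to them, and where a whole thing is asked for, a point or a joint stands for the part that bears it (a point fixed in the world has none). Each returns a list of dicts, best first, with "conf" (0 to 1); they miss things now and then, are a little off and sometimes report something else, mostly with a low value. They report only what shows in the picture. A call takes as long as a camera call. They do not tell look-alikes from the thing itself.
- bot.search_frame(picture, label): "at" ([column, row] in pixels, amid what is visible of it).
- bot.pinpoint(picture, label): "at" ([column, row] in pixels: a listed point, or the origin of a listed thing).
The state is a dict: "clock": time; "qpos": joint angles; "qd": joint speeds; "joint_efforts": joint torques, N m; "position": TCP position; "tool_rot": TCP orientation; "force": force on the tool from outside, world axes, zero at the start; "moment": the same for the moment, N m; "grip_width": finger opening in m.
Only numpy, scipy, OpenCV 4.12 (cv2) and the standard library are available. Lean on these libraries where they do the work, as an engineer would, in place of code of your own. Each camera call takes 0.05 s, during which the arm holds its last target. There are 200 camera calls.

TASK

Open the cam lever of the sliding stop, slide the stop until its pointer lines up with the mark on the small clip, and lock the lever down again. Then pump the trigger of the clamp until the wooden block is gripped between jaw and stop and the sprung pad has sunk about 5 mm into the jaw, never so hard that the pad bottoms out. Finish while still holding the trigger squeezed at that grip, and leave the things lying round the clamp where they are.

Things in the scene. Friction and masses are not known exactly. Their poses are not given: they have to be found in the camera images.
- clamp: Bench clamp, fixed: an aluminium bed 90 x 350 x 16 mm with a grey pump head at its -y end (robot's right), a sliding stop at its +y end. Origin: centre of the bed's underside. Its y axis is the clamping direction, from head to stop; x points away from the robot; turned up to 10 degrees from the world. A fixed black handle (28 x 16 mm, top 169 mm high) stands on the head at y = -152 mm.
- lever (a joint): Angle of the stop's cam lever in rad: 0 locked (lying towards the robot, rising 15 degrees from the hinge), 1.0 fully open. It swings upward about a hinge parallel to the clamp's y axis, stays where it is left (0.25 N m friction) and frees the stop beyond about 0.45; below 0.15 the stop is locked.
- lever_grip (a point): Point in the middle of the lever's black grip near its end. The grip is 12 mm wide along the clamp's y, 10 mm thick and 54 mm long, free on both sides, and can be pinched from above by its sides. The hinge lies 74 mm from this point: with the lever locked, 71.5 mm in the clamp's +x and 19 mm lower; the hinge is 44 mm above the bench.
- stop_pointer (a point): Tip of the pointer on the front face of the sliding stop, 18 mm above the bench. The stop slides freely (about 2 N plus light damping) along the clamp's y while the lever is open; it can be dragged by the lever. The stop starts on the +y side of the mark.
- mark (a point): Upper end of the dark line on the steel clip (10 mm wide, 14 mm high) fixed to the front edge of the bed: the pointer belongs at the same y of the clamp as this.
- mark_clip: The steel clip that carries the mark, fixed to the bed's front edge; origin on the bench under the bed's centre line at the mark's place along the clamp's y; same axes as the clamp.
- stop_slide: The sliding stop: a saddle 86 x 40 mm on the bed with a steel plate 64 mm wide and 73 mm high facing the block. Origin: on the bench under the stop, on the bed's centre line, level with the pointer along y; the face that meets the block lies 20 mm from it towards -y.
- block: Loose wooden block with a groove in its top, 60 mm (x) x 50 mm (y, clamping direction) x 40 mm high, lying on the bed between jaw pad and stop; the jaw pushes it along the bed to the stop. Origin: centre of its underside.
- pad_face: Rubber-faced sprung pad at the front of the jaw, 38 mm wide and 36 mm high. Origin: middle of the face that meets the block.
- pad (a joint): How far the pad is pressed into the jaw, in m: 0 relaxed, 0.010 bottomed out. Spring 2 N per mm.
- jaw (a joint): Advance of the toothed jaw bar towards the stop, in m: 0 at the start, at most 0.048. Teeth are 6 mm apart; a full trigger stroke advances it about 12 mm. It stays there when the trigger is let out, but its light brake holds only 5 N: above that the sprung pad pushes it back once the trigger is released.
- trigger (a joint): Squeeze of the trigger in rad: 0 all the way out, 0.31 fully squeezed. Its top moves towards the clamp's -y, to the fixed handle, about a hinge parallel to x, 80 mm below the origin of trigger_paddle; a spring brings it out again. 0.05 m of jaw advance per rad once the pawl has caught a tooth (up to 6 mm idle at the jaw); pushing takes 4 to 16 N.
- trigger_paddle: Black paddle at the top of the trigger, in front of the fixed handle: 30 mm wide (x), 12 mm thick (y), 58 mm high. Origin: on its front face (the +y side, towards the stop), 150 mm above the bench with the trigger out and 16 mm below the paddle's top, where one pushes towards -y.
- patch_tin: Small flat red tin, 57 x 92 x 20 mm, lying on the bench; leave alone. Origin: centre of its underside.
- bell: Silver handlebar bell, 53 x 66 x 31 mm; leave alone. Origin: under it.
- hex_key_set: Red folding hex key set, 30 x 90 x 22 mm; leave alone. Origin: under it.
- magnet_dish: Round steel dish with screws, 95 mm wide, 22 mm high; leave alone. Origin: under it.
Not all that is in view belongs to the job. What is shaped like the block but yellow is not meant.

How it is judged:
On the way, in this order (a step that is already met when the one before it is completed fails the run):
1. the stop's cam lever is opened (value of joint lever above 0.65 rad), for 0.1 s.
2. the stop's pointer is at the mark and the lever is locked down again (y of stop_pointer in the frame of mark_clip between -0.005 and 0.005 m and value of joint lever below 0.15 rad), for 0.2 s.
3. the jaw pad has reached the block and presses it against the stop (contact force between pad_face and block above 2 N and contact force between block and stop_slide above 1.5 N), for 0.1 s.
At the end, for the whole second after the job is handed in: The stop's pointer is within 5 mm of the mark and the lever is locked (below 0.15 rad); the block is gripped between pad and stop with the pad pressed in 3.2 to 8.5 mm (more than 5.5 N on the block), while the fingers still hold the trigger squeezed (all of step 2 and value of joint pad between 0.0032 and 0.0085 m and contact force between pad_face and block above 5.5 N and contact force between block and stop_slide above 4 N and contact force between the fingers and trigger_paddle above 1 N and value of joint trigger above 0.02 rad); the arm keeps its last pose, push and grip.
It fails at once if the jaw pad bottoms out (crushing the block) (value of joint pad above 0.0098 m or contact force between pad_face and block above 30 N).
It fails at once if a thing lying round the clamp is pushed more than 30 mm (distance of any of patch_tin, bell, hex_key_set, magnet_dish from where it was at the start of the episode above 0.03 m).
It also fails if it takes over 72 s, if anything falls off the work surface, if the arm or the gripper's body presses on something with over 40 N, if the wrist force passes 120 N, or if a joint passes its speed limit or range.

## Working session

There is one attempt and no reset: what is moved stays moved. The work goes in short steps, Python scripts to look and compute and a tool call to move; the robot and the scene stay as the last step left them, time stands still between calls to the robot, and variables do not carry over. Pictures are saved under pics/ and viewed, about 8 in all and at most 12, crops included, and the job is handed in when it is done.

Besides the shell and the picture viewer there is one more tool, called after "Emit:" as a command line: name --argument value ..., lists and objects as JSON in quotes. move_arm: Moves the arm, as the interface text tells. Its arguments: {"type":"object","properties":{"moves":{"type":"string"},"grip":{"type":"number"},"grip_force":{"type":"number"}},"required":["moves"]}

```bash
mkdir -p pics; cat > h.py <<'E'
import numpy as np, cv2
from workcell import bot
from scipy.spatial.transform import Rotation as R
def rot(a):
    a=np.array(a,float)
    if a.shape==(3,3): return a
    if a.size==4: return R.from_quat(a).as_matrix()
    return R.from_euler('xyz',a).as_matrix()
def ray(p,uv):
    K=p['K'];d=np.array([(uv[0]-K[0,2])/K[0,0],-(uv[1]-K[1,2])/K[1,1],-1.])
    return np.array(p['eye']),rot(p['attitude'])@d
def at_z(p,uv,z):
    e,d=ray(p,uv);return e+d*(z-e[2])/d[2]
def depth(p,uv):
    u,v=int(round(uv[0])),int(round(uv[1]));w=p['z_map'][max(v-1,0):v+2,max(u-1,0):u+2];w=w[w>0]
    e,d=ray(p,uv);return e+d*np.median(w) if w.size else None
def proj(p,X):
    c=rot(p['attitude']).T@(np.array(X)-p['eye']);K=p['K']
    return np.array([K[0,2]+K[0,0]*c[0]/-c[2],K[1,2]-K[1,1]*c[1]/-c[2]])
E
python3 - <<'E'
from h import *
np.set_printoptions(precision=4,suppress=True)
s=bot.observe();print({k:np.round(s[k],3) for k in('clock','position','tool_rot','force','grip_width')})
for n in('scene','top'):
    p=bot.grab_frame(n);cv2.imwrite(f'pics/{n}0.png',p['frame'][:,:,::-1])
    print(n,{k:(v if k not in('frame','z_map') else v.shape) for k,v in p.items()})
    for l in 'clamp lever_grip stop_pointer mark mark_clip stop_slide block pad_face trigger_paddle patch_tin bell hex_key_set magnet_dish'.split():
        r=bot.pinpoint(p,l)
        for d in r[:2]: print(l,np.round(d['conf'],2),np.round(d['at'],1),depth(p,d['at']))
E
```

```text
{'clock': np.float64(0.0), 'position': array([0.26 , 0.568, 0.231]), 'tool_rot': array([-3.14 ,  0.   ,  2.713]), 'force': array([-0.287, -0.158,  0.256]), 'grip_width': np.float64(0.085)}
scene {'frame': (480, 640, 3), 'z_map': (480, 640), 'K': array([[453.3018,   0.    , 323.5532],
       [  0.    , 453.3018, 247.1638],
       [  0.    ,   0.    ,   1.    ]]), 'eye': array([-0.2401,  0.6152,  0.6396]), 'attitude': array([ 1.0438, -0.0096, -2.2305]), 'shot': 1}
clamp 0.89 [289.1 289.6] [0.495  0.1401 0.0159]
lever_grip 0.73 [259.  292.3] [0.4671 0.235  0.0655]
lever_grip 0.48 [258.9 301.1] [0.4944 0.2222 0.0199]
stop_pointer 0.95 [260.4 303.4] [0.495  0.2186 0.0114]
mark 0.6 [270.7 296.7] [0.4965 0.1899 0.0165]
mark_clip 0.45 [269.4 293.5] [0.5081 0.1862 0.0172]
mark_clip 0.34 [290.3 282.7] [0.4946 0.1364 0.0342]
stop_slide 0.91 [250.5 295.3] [0.5181 0.2297 0.0254]
stop_slide 0.17 [268.7 293.3] [0.5121 0.1857 0.0152]
block 0.78 [290.8 283.8] [0.495  0.1348 0.0302]
block 0.62 [317.8 327.4] [0.3513 0.1643 0.0104]
pad_face 0.41 [308.6 270.6] [0.505  0.0758 0.0387]
trigger_paddle 0.49 [
[... 506 characters left out ...]
-1.5422]), 'shot': 2}
clamp 0.8 [298.6 219.7] [0.526  0.1245 0.0454]
lever_grip 0.58 [254.5 240.1] [0.4753 0.2212 0.0608]
stop_pointer 0.93 [255.4 234.1] [0.4888 0.2197 0.0613]
stop_slide 0.85 [260.3 213.8] [0.5356 0.2109 0.0549]
block 0.97 [307.2 223.2] [0.5182 0.1047 0.0486]
block 0.58 [284.1 290.3] [0.3652 0.1529 0.0304]
pad_face 0.59 [321.4 218.8] [0.5333 0.0726 0.0154]
trigger_paddle 0.58 [343.4 221.7] [0.5231 0.0232 0.0577]
trigger_paddle 0.3 [297.8 219.6] [0.5263 0.1264 0.0442]
patch_tin 0.9 [411.2 283.2] [ 0.3898 -0.1382  0.0206]
bell 0.66 [439.  231.2] [ 0.5072 -0.1914  0.0652]
hex_key_set 0.86 [343.7 281.1] [0.3904 0.0168 0.0119]
magnet_dish 0.9 [204.4 285.1] [0.3719 0.3385 0.0074]
```

```bash
python3 - <<'E'
import cv2
a=cv2.imread('pics/scene0.png')[180:390,200:440];cv2.imwrite('pics/s0c.png',cv2.resize(a,(720,630)[:2],interpolation=cv2.INTER_CUBIC)[:600])
a=cv2.imread('pics/top0.png')[150:330,180:460];cv2.imwrite('pics/t0c.png',cv2.resize(a,None,fx=2.85,fy=2.85,interpolation=cv2.INTER_CUBIC))
E
```

```text
(no output)
```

View pics/s0c.png

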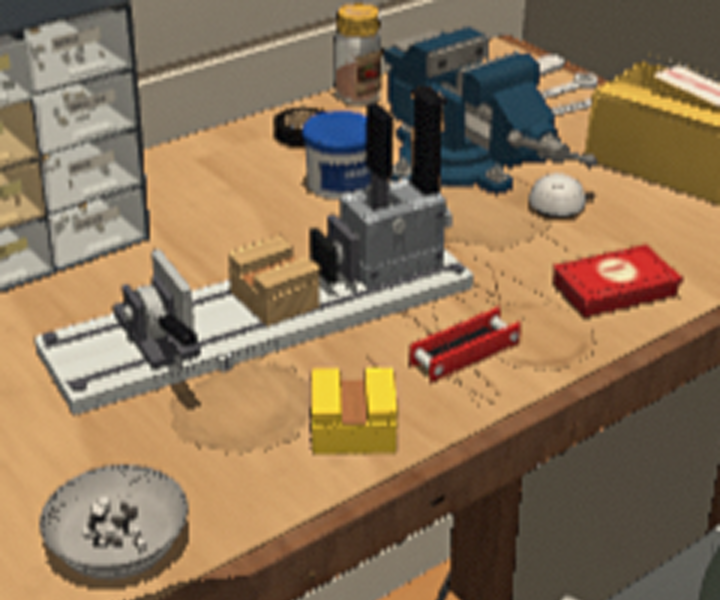

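View pics/t0c.png

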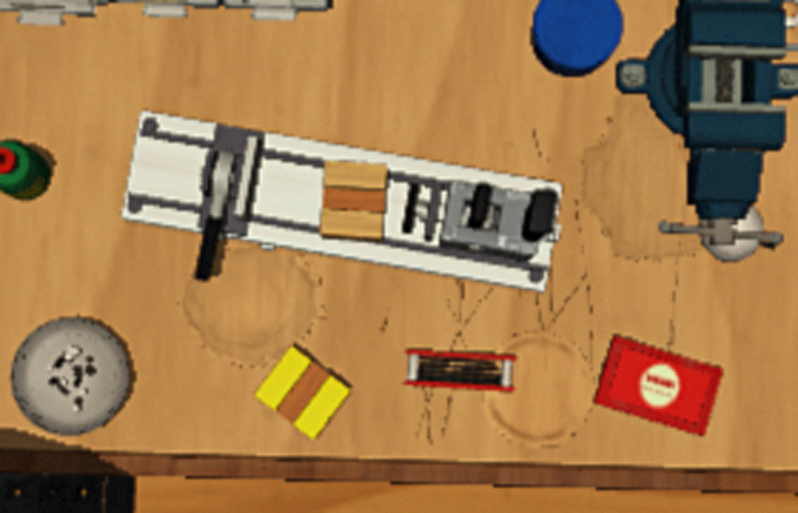

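The scene and top crops both show the clamp yawed about -10°. The lever grip is at top crop (207,262), the clip at (267,247), the block at (355,200), and the paddle at (482,205) in front of the handle at (540,210). The yellow look-alike block lies at (303,392).

```bash
cat >> h.py <<'E'
def bedfit(p):
    f=p['frame'].astype(int);m=((f.min(2)>175)&(f.max(2)-f.min(2)<25)).astype(np.uint8)
    m[:150]=0;m[330:]=0;m[:,:180]=0;m[:,400:]=0
    n,l,st,_=cv2.connectedComponentsWithStats(m,connectivity=8)
    k=np.isin(l,[i for i in range(1,n) if st[i,4]>40]);v,u=np.where(k)
    X=np.array([at_z(p,(a,b),.016)[:2] for a,b in zip(u,v)])
    return cv2.minAreaRect(X.astype(np.float32)*1000)
E
python3 - <<'E'
from h import *
np.set_printoptions(precision=4,suppress=True)
t=bot.grab_frame('top');s=bot.grab_frame('scene')
(c,sz,a)=bedfit(t);print('rect',c,sz,a)
yaw=np.radians(a); yaw=(yaw+np.pi/4)%(np.pi/2)-np.pi/4
C=np.array([c[0]/1e3,c[1]/1e3,0]);M=R.from_euler('z',yaw).as_matrix()
print('C',C,yaw)
L=lambda X:(M.T@(np.array(X)-C))*1000
for p,n in((t,'top'),(s,'scene')):
  for l,z in(('lever_grip',.063),('stop_pointer',.018),('mark',.014),('trigger_paddle',.15),('pad_face',.036),('block',.016),('stop_slide',0)):
    for d in bot.pinpoint(p,l)[:2]:
      W=at_z(p,d['at'],z);print(n,l,round(d['conf'],2),np.round(d['at'],1),'W',W,'L',L(W))
# by-eye top crop
for nm,uv,z in(('grip',(207,262),.068),('clip',(267,247),.014),('blockR',(386,200),.056),('blockL',(325,196),.056),('plateR',(263,150),.073),('padL',(404,205),.05),('paddle',(482,187),.166),('paddle2',(482,225),.166)):
  W=at_z(t,(uv[0]/2.85+180,uv[1]/2.85+150),z);print(nm,W,L(W))
# depth-based clouds in clamp frame from both cams
P=[]
for p in(t,s):
  v,u=np.mgrid[0:480,0:640];K=p['K'];z=p['z_map']
  d=np.stack([(u-K[0,2])/K[0,0]*z,-(v-K[1,2])/K[1,1]*z,-z],-1)[z>0]
  Q=((d@rot(p['attitude']).T+p['eye'])-C)@M*1000
  k=(abs(Q[:,0])<45)&(abs(Q[:,1])<185);Q=Q[k]
  for nm,zl,zh,yl,yh in(('paddle/handle',120,172,-180,-40),('pad/jaw',30,55,-130,-20),('block',45,70,-60,60),('plate',62,80,40,170)):
    q=Q[(Q[:,2]>zl)&(Q[:,2]<zh)&(Q[:,1]>yl)&(Q[:,1]<yh)]
    if len(q): h,e=np.histogram(q[:,1],np.arange(yl,yh+1,4));print(nm,[(int(e[i]),int(h[i])) for i in range(len(h)) if h[i]],'x',np.percentile(q[:,0],[2,98]))
E
```

```text
rect (529.1718139648438, 122.76943969726562) (347.55657958984375, 87.90125274658203) 81.80010223388672
C [0.5292 0.1228 0.    ] -0.1431152143456047
top lever_grip 0.68 [253.5 240.4] W [0.4744 0.2232 0.063 ] L [-68.5602  91.6167  63.    ]
top stop_pointer 0.75 [254.8 234. ] W [0.493  0.2254 0.018 ] L [-50.4483  96.3887  18.    ]
top trigger_paddle 0.68 [343.1 219.7] W [0.5164 0.0281 0.15  ] L [  0.885  -95.5482 150.    ]
top pad_face 0.47 [410.3 281.6] W [ 0.3931 -0.1337  0.036 ] L [ -98.078  -273.2052   36.    ]
top pad_face 0.46 [321.9 220.7] W [0.5264 0.0715 0.036 ] L [  4.5911 -51.1686  36.    ]
top block 0.76 [282.7 289.3] W [0.3674 0.1569 0.016 ] L [-164.9751   10.7047   16.    ]
top block 0.69 [306.  220.2] W [0.5288 0.1082 0.016 ] L [  1.7445 -14.4837  16.    ]
top stop_slide 0.56 [259.8 213.9] W [0.5423 0.2172 0.    ] L [-0.461  95.3182  0.    ]
scene lever_grip 0.57 [261.  293.5] W [0.4638 0.2321 0.063 ] L [-80.2638  98.9254  63.    ]
scene stop_pointer 0.75 [259.5 303. ] W [0.4897 0.2236 0.018 ] L [-53.4403  94.1729  18.    ]
scene mark 0.44 [272.4 296.5] W [0.4978 0.1847 0
[... 1793 characters left out ...]
 54), (-144, 84), (-140, 1), (-112, 19), (-108, 31), (-104, 74), (-100, 49)] x [-17.9112   9.9785]
pad/jaw [(-130, 11), (-126, 15), (-122, 10), (-118, 11), (-114, 14), (-110, 10), (-106, 10), (-102, 16), (-98, 10), (-94, 12), (-90, 11), (-86, 25), (-82, 10), (-78, 9), (-74, 14), (-70, 47), (-66, 2), (-62, 4), (-58, 11), (-54, 63), (-50, 5), (-38, 2), (-34, 21), (-30, 26), (-26, 23)] x [-32.2022  14.2628]
block [(-60, 11), (-56, 27), (-52, 41), (-36, 12), (-32, 22), (-28, 23), (-24, 26), (-20, 27), (-16, 24), (-12, 26), (-8, 25), (-4, 25), (0, 27), (4, 29), (8, 27), (12, 35), (16, 18), (20, 1)] x [-35.1194  22.9984]
plate [(72, 22), (76, 46), (80, 28), (84, 1), (108, 2)] x [-34.1525  26.9354]
```

Emit:
move_arm --moves "-34 -22 0 -0.03; -67 -45 0 -0.06; -100 -67 0 -0.09; -134 -90 10 -0.12; -168 -112 20 -0.15; -201 -134 30 -0.18; -235 -157 40 -0.21; -268 -179 50 -0.24; -302 -201 60 -0.27; -335 -224 70 -0.286" --grip 0.6

```text
clock: 3.03
position: [0.4723, 0.2237, 0.1611]
tool_rot: [3.141, 0.001, 3.001]
force: [1.3, -0.3, -0.6]
grip_width: 0.0514
```

```bash
cat >> h.py <<'E'
yaw=-.1431;C=np.array([.5292,.1228,0]);M=R.from_euler('z',yaw).as_matrix()
L=lambda X:(M.T@(np.array(X)-C))*1000
def cloud(p):
  v,u=np.mgrid[0:480,0:640];K=p['K'];z=p['z_map']
  d=np.stack([(u-K[0,2])/K[0,0]*z,-(v-K[1,2])/K[1,1]*z,-z],-1)[z>0]
  return ((d@rot(p['attitude']).T+p['eye'])-C)@M*1000
def tcp():
  s=bot.observe();return s['clock'],np.round(L(s['position']),1),np.round(s['tool_rot'],3),np.round(M.T@s['force'],2),s['grip_width']
E
python3 - <<'E'
from h import *
np.set_printoptions(precision=1,suppress=True)
print(tcp())
for n in('top','scene'):
  p=bot.grab_frame(n);q=cloud(p);k=(q[:,0]<-50)&(q[:,0]>-115)&(abs(q[:,1]-95)<25)&(q[:,2]>40)&(q[:,2]<85);q=q[k];q=q[np.argsort(q[:,0])]
  print(n,len(q));print(q[::max(1,len(q)//15)])
E
```

```text
(3.0333, array([-70.7,  91.8, 161.1]), array([3.1, 0. , 3. ]), array([ 1.3, -0.1, -0.6]), 0.051445638260844265)
top 0
[]
scene 65
[[-91.3  98.6  68.6]
 [-87.9  94.9  67.8]
 [-87.2 101.5  67. ]
 [-85.8 100.7  71.1]
 [-85.4  91.5  67.6]
 [-83.2  92.8  69.3]
 [-81.9  99.1  70.7]
 [-77.3 101.9  68.7]
 [-75.5 101.8  59.7]
 [-71.4  94.8  67.9]
 [-69.6 101.7  58.5]
 [-66.4 102.6  59.4]
 [-63.4  98.7  64.2]
 [-59.2 101.8  62.6]
 [-56.2  98.2  62.2]
 [-54.1  97.3  63.3]
 [-51.1 101.   60. ]]
```

Emit:
move_arm --moves "0 1 25 0; 0 2 50 0; 0 2.5 75 0; 0 2.5 98 0; 0 2.5 114 0; 0 2.5 114 0; 0 2.5 114 0; 0 2.5 114 0; 0 2.5 114 0; 0 2.5 114 0"

```text
clock: 3.97
position: [0.4723, 0.2282, 0.0484]
tool_rot: [3.141, 0.001, 2.999]
force: [0.3, 0.5, 0.7]
grip_width: 0.0508
```

Emit:
move_arm --moves "0 0 0 0; 0 0 0 0; 0 0 0 0; 0 0 0 0; 0 0 0 0; 0 0 0 0; 0 0 0 0; 0 0 0 0; 0 0 0 0; 0 0 0 0" --grip 0 --grip_force 25

```text
clock: 4.8
position: [0.472, 0.2286, 0.0476]
tool_rot: [3.141, 0.001, 2.999]
force: [-1.9, 5.9, 6.0]
grip_width: 0.0112
```

```bash
python3 -c "
from h import *
print(tcp())"
```

```text
(4.8, array([-71.7,  96.5,  47.6]), array([3.141e+00, 1.000e-03, 2.999e+00]), array([-2.72,  5.58,  6.04]), 0.011212605441436733)
```

Emit:
move_arm --moves "-2 0 -6.1 0; -4.4 0 -12.1 0; -7.4 0 -17.8 0; -10.9 0 -23.2 0; -14.8 0 -28.4 0; -19.2 0 -33.1 0; -23.9 0 -37.5 0; -29.1 0 -41.4 0; -34.5 0 -44.9 0; -38 0 -46.7 0"

```text
clock: 5.63
position: [0.5092, 0.2219, 0.0941]
tool_rot: [-3.141, -0.001, 2.999]
force: [-6.8, 1.4, -4.0]
grip_width: 0.0113
```

```bash
python3 - <<'E'
from h import *
print(tcp())
p=bot.grab_frame('scene');print([(round(d['conf'],2),np.round(d['at'],1)) for l in('stop_pointer','mark') for d in bot.pinpoint(p,l)[:2]])
a=p['frame'][240:340,190:330,::-1];cv2.imwrite('pics/s1.png',cv2.resize(a,None,fx=5.5,fy=5.5,interpolation=cv2.INTER_CUBIC))
E
```

```text
(5.6333, array([-34. ,  95.3,  94.1]), array([-3.141e+00, -1.000e-03,  2.999e+00]), array([-6.9 ,  0.43, -4.02]), 0.011325121609028224)
[(0.93, array([260.4, 303.3])), (0.7, array([256.1, 269. ])), (0.39, array([273. , 294.6])), (0.22, array([407.6, 273.5]))]
```

View pics/s1.png

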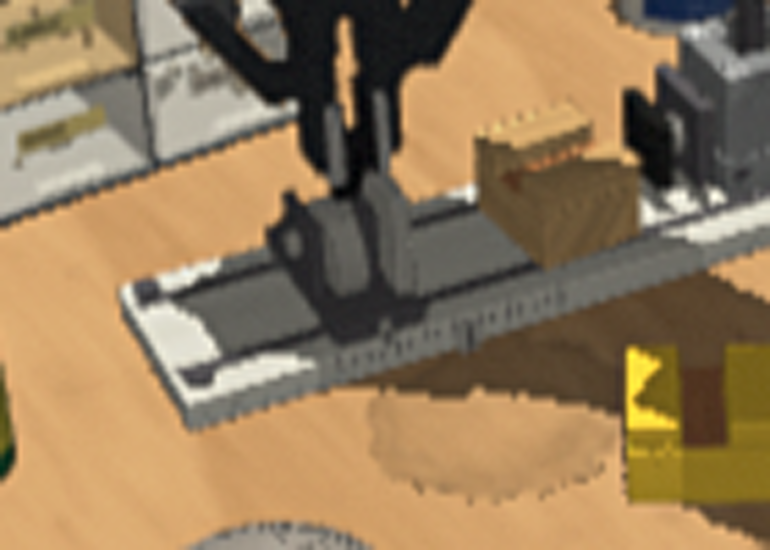

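```bash
cat >> h.py <<'E'
def at_lx(p,uv,x):
  e,d=ray(p,uv);e=L(e);d=M.T@d;return e+d*(x-e[0])/d[0]
E
python3 - <<'E'
from h import *
np.set_printoptions(precision=1,suppress=True)
p=bot.grab_frame('scene')
for uv in((260.4,303.3),(260.7,301),(273,294.6),(272.4,296.5),(270.7,296.7),(275.5,299),(275.5,297)):
  print(uv,at_lx(p,uv,-46),at_lx(p,uv,-50),L(at_z(p,uv,.014)))
t=bot.grab_frame('top')
print(tcp()[3])
for i in range(2):
  for l in('stop_pointer','mark','mark_clip'):
    for d in bot.pinpoint(t if i else p,l)[:2]:print(i,l,d)
print([ (l,d) for l in('mark','mark_clip') for d in bot.search_frame(p,l)+bot.search_frame(t,l)])
f=p['frame'][285:310,250:290].astype(int).sum(2)//3
print(f[8:20])
E
```

```text
(260.4, 303.3) [-46.   89.3  10.4] [-50.   90.8  13.6] [-50.5  91.   14. ]
(260.7, 301) [-46.   88.2  16.5] [-50.   89.7  19.7] [-42.8  87.   14. ]
(273, 294.6) [-46.   57.5  23.5] [-50.   59.1  26.7] [-33.9  52.5  14. ]
(272.4, 296.5) [-46.   59.2  18.8] [-50.   60.8  21.9] [-40.   56.8  14. ]
(270.7, 296.7) [-46.   63.4  19.7] [-50.   65.   22.9] [-38.8  60.5  14. ]
(275.5, 299) [-46.   51.9   9.1] [-50.   53.6  12.3] [-52.2  54.5  14. ]
(275.5, 297) [-46.   51.7  14.7] [-50.   53.3  17.8] [-45.2  51.3  14. ]
[-1.5 -1.9  1.5]
0 stop_pointer {'at': [259.6, 301.3], 'conf': 0.6}
0 stop_pointer {'at': [308.2, 267.4], 'conf': 0.36}
0 mark {'at': [273.4, 296.0], 'conf': 0.61}
0 mark_clip {'at': [266.3, 292.5], 'conf': 0.38}
1 mark_clip {'at': [406.5, 283.3], 'conf': 0.59}
[]
[[ 41  61  67  57  51  43  39  38  40  40  39  40  67  63  59  64  81  63
   60  42  40  49  57  67  77  81  96  96  96  97  96  97  95  99 102 104
  104 109 114 102]
 [ 39  41  40  37  39  38  42  40  42  38  40  39  43  41  38  40  39  35
   50  63  66  78  87  96  96  95  98  96  97  97  99 102  96 104 106 114
  1
[... 986 characters left out ...]
  65  62  64
   69  73  72  72]
 [ 54  45  43  43  47  52  58  70  86  85  62  83 104 114 100 111 110  90
  108  98 110 110 101  94  93  57  87  94  82  71  68  66  65  62  60  63
   70  71  72  69]
 [ 81  61  53  69  76  86  94 104 113 102  80  96  82 105  86 107 110 109
  109 109 108 112 101  93  93  63  77  75  67  63  66  65  66  64  64  62
   65  65  66  66]
 [ 95  90  87 104 106 111 109 107 110  99 100 107  80 107  98 107 108 110
  109 103  99  99  81  79  88  67  75  69  64  65  64  66  66  67  65  63
   64  66  67  66]
 [104  93 111 116 101 107 100  88 106  86 108 110  90 105 109 110 102  98
  100  85  68  63  61  67  73  61  65  63  63  63  64  63  64  67  65  66
   65  67  67  66]]
```

Emit:
move_arm --moves "0 -4 0 0; 0 -9 0 0; 0 -14 0 0; 0 -19 0 0; 0 -24 0 0; 0 -29 0 0; 0 -33 0 0; 0 -36 0 0; 0 -36 0 0; 0 -36 0 0"

```text
clock: 7.22
position: [0.5041, 0.1861, 0.094]
tool_rot: [-3.141, -0.0, 2.998]
force: [-1.7, -1.2, 6.4]
grip_width: 0.0112
```

```bash
python3 - <<'E'
from h import *
print(tcp())
np.set_printoptions(linewidth=250)
ims=[]
for i in range(3):
  p=bot.grab_frame('scene');ims.append(p['frame'].astype(float))
  print([(round(d['conf'],2),np.round(d['at'],1)) for l in('stop_pointer','mark') for d in bot.pinpoint(p,l)[:2]])
a=np.mean(ims,0)
print(a.mean(2)[288:306,264:286].astype(int))
c=np.clip(a[270:320,245:310,::-1],0,255).astype(np.uint8);cv2.imwrite('pics/s2.png',cv2.resize(c,None,fx=12,fy=12,interpolation=cv2.INTER_CUBIC))
E
```

```text
(7.2167, array([-33.8,  59.1,  94. ]), array([-3.141, -0.   ,  2.998]), array([-1.49, -1.41,  6.41]), 0.011189976363909872)
[(0.74, array([272.2, 294.3])), (0.28, array([272.3, 297.7]))]
[(0.73, array([273.7, 297. ])), (0.56, array([308.9, 267.2])), (0.57, array([273.6, 296.8]))]
[(0.87, array([273.4, 297.7])), (0.35, array([272.3, 295.5]))]
[[ 36  55  75  74  70  62  54  42  39  39  38  40  62  83  80  70  84  90  83  62  58  42]
 [ 38  39  53  52  42  40  39  40  41  41  39  39  41  50  43  40  48  57  43  37  49  56]
 [ 38  39  40  39  38  40  38  40  41  41  40  40  39  40  38  39  41  44  64  67  77  87]
 [ 39  39  40  38  40  40  40  41  40  41  38  40  41  43  42  42  46  58  96  97  96  96]
 [ 40  39  39  39  39  41  40  40  40  43  44  42  43  46  46  44  42  50  95  97  97  95]
 [ 41  40  40  39  39  39  42  42  42  48  63  53  44  43  42  44  50  55  94  99 102 102]
 [ 37  41  41  41  40  42  46  46  44  58  88  72  47  52  52  69  83  85  95 104 106 114]
 [ 42  39  42  44  44  42  43  43  42  58  92  76  71  84  89 104 108 113  94 108  90 109]
 [ 70  52  44  43  42  44  4
[... 182 characters left out ...]
7 113  95 105  95  68  94  85 108  90 108 109  98 111 106 101]
 [ 99 105 103  99 112 106 111 111  85  90  92  67  92  95 110 109 112 106  99 100  88  77]
 [104 112 112  90 105  87 108 110  95  90  92  59  91  99 102 101 101  89  71  65  62  64]
 [ 99 109 110  91 107  99 109 111  99  93  92  59  88  93  81  70  69  65  63  62  60  63]
 [ 86 106 110 107 110 108 109 111 102  93  92  62  79  76  65  63  64  65  66  64  62  63]
 [ 98 106 108 108 109 102  98  99  80  79  87  64  74  70  64  62  64  65  66  66  63  63]
 [106 105  99  95  97  82  65  62  58  63  69  59  63  63  63  63  63  63  65  67  66  66]
 [ 96  94  78  73  68  64  57  58  59  61  61  62  63  61  61  61  61  63  63  65  67  66]]
```

View pics/s2.png

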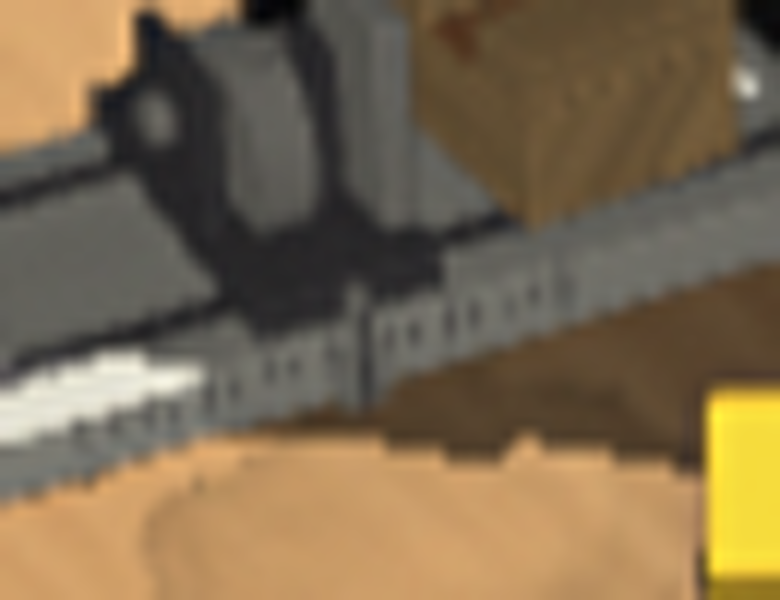

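Emit:
move_arm --moves "0 -2 0 0; 3.5 -2 1.8 0; 9 -2 5.3 0; 14 -2 9.2 0; 19 -2 13.6 0; 23 -2 18.3 0; 27 -2 23.5 0; 30.5 -2 28.9 0; 33.5 -2 34.6 0; 36 -2 40.6 0"

```text
clock: 8.5
position: [0.4688, 0.1897, 0.0535]
tool_rot: [3.141, 0.001, 2.999]
force: [0.1, -0.7, 9.6]
grip_width: 0.0113
```

Emit:
move_arm --moves "2 0 6 0; 2 0 7 0; 2 0 7 0; 2 0 7 0; 2 0 7 0; 2 0 7 0; 2 0 7 0; 2 0 7 0; 2 0 7 0; 2 0 7 0"

```text
clock: 9.33
position: [0.4668, 0.1901, 0.0473]
tool_rot: [3.141, 0.001, 2.998]
force: [-4.3, -2.4, 26.1]
grip_width: 0.0113
```

```bash
python3 - <<'E'
from h import *
print(tcp())
np.set_printoptions(linewidth=250)
ims=[]
for i in range(2):
  p=bot.grab_frame('scene');ims.append(p['frame'].astype(float))
a=np.mean(ims,0)
print(a.mean(2)[288:306,264:286].astype(int))
c=np.clip(a[255:320,235:310,::-1],0,255).astype(np.uint8);cv2.imwrite('pics/s3.png',cv2.resize(c,None,fx=9,fy=9,interpolation=cv2.INTER_CUBIC))
E
```

```text
(9.3333, array([-71.3,  57.7,  47.3]), array([3.141e+00, 1.000e-03, 2.998e+00]), array([-3.92, -2.94, 26.1 ]), 0.011345753259937162)
[[ 39  41  62  57  36  22  23  21  24  48  90  94  63  21  11  13   8  14  50  94  78  29]
 [ 38  39  43  40  34  23  24  22  21  41  89  95  61  21  13  14  14  11  42  94  84  56]
 [ 38  40  40  39  38  29  19  21  21  40  88  96  63  28  24  23  13  11  42  92  94  88]
 [ 40  41  40  41  41  34  27  23  23  40  87  95  69  36  41  42  23  13  41  90  94  96]
 [ 38  41  40  40  41  38  34  27  22  46  87  95  76  39  44  45  36  23  42  91  94  95]
 [ 40  40  40  41  39  42  41  36  33  62  88  94  75  38  42  45  54  46  66  99 103 103]
 [ 39  37  39  41  40  41  46  47  46  74  85  91  74  51  51  70  83  88  95 106 106 114]
 [ 50  45  41  45  43  44  42  43  43  57  78  88  91  86  88 104 109 112  94 109  89 109]
 [ 79  73  47  41  43  43  49  52  57  70  78  86 106 106 114 105 112 110  81 106  86 108]
 [ 97  96  68  54  53  67  78  87  88 105  92  83  79  87 108  82 109 111  85 108  99 108]
 [ 96  98  88  82  88 104 107 113  94 104  90  77  87  84 109  91 108 110 100 112 106 101]
 [ 99 105 103  99 111 107 111 110  87  90  92  68  92  97 110 109 112 107 100 100  90  76]
 [105 112 112  90 106  87 109 112  93  91  91  58  91  99 103 100 102  89  72  67  63  64]
 [100 111 109  91 108 100 108 111  99  94  92  57  87  93  82  71  68  67  64  62  60  64]
 [ 85 106 110 108 110 108 109 111 101  94  93  63  79  76  64  62  66  67  65  63  63  62]
 [ 99 108 109 110 110 104  98 100  81  80  88  67  75  70  64  62  64  67  67  67  65  63]
 [108 110 102  98 100  85  68  64  60  66  72  62  65  65  64  63  63  63  65  67  67  66]
 [ 98  98  81  69  71  66  61  59  60  64  63  63  64  65  65  63  65  64  64  66  67  66]]
```

View pics/s3.png

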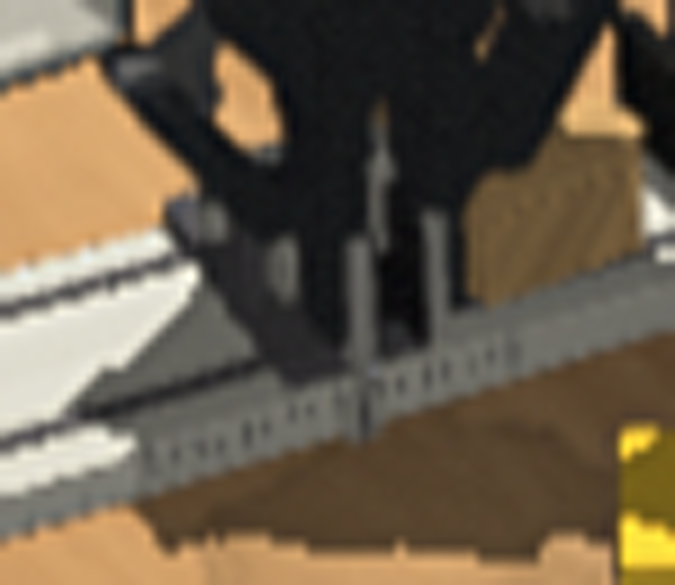

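Emit:
move_arm --moves "0 0 -1 0; 0 0 -1 0; 0 0 -1 0; 0 0 -10 0; 0 0 -30 0; 0 0 -60 0; 0 0 -95 0; 0 0 -130 0; 0 0 -150 0; 0 0 -150 0" --grip 0.6

```text
clock: 10.27
position: [0.468, 0.1909, 0.2011]
tool_rot: [3.138, 0.005, 2.998]
force: [0.5, -0.4, 1.2]
grip_width: 0.0512
```

Emit:
move_arm --moves "-8 -15 0 0; -22 -40 0 0; -37 -65 0 0; -52 -90 0 0; -65 -112 0 0; -71 -126 0 0; -71 -126 0 0; -71 -126 0 0; -71 -126 0 0; -71 -126 0 0" --grip 0

```text
clock: 11.1
position: [0.5184, 0.0564, 0.1964]
tool_rot: [3.141, -0.0, 3.0]
force: [-0.1, 0.7, -0.1]
grip_width: 0.0003
```

```bash
python3 - <<'E'
from h import *
print(tcp())
np.set_printoptions(linewidth=250,precision=1,suppress=True)
ims=[]
for i in range(2):
  p=bot.grab_frame('scene');ims.append(p['frame'].astype(float))
  print([(l,round(d['conf'],2),np.round(d['at'],1)) for l in('stop_pointer','mark','lever_grip') for d in bot.pinpoint(p,l)[:2]])
a=np.mean(ims,0)
print(a.mean(2)[290:306,266:284].astype(int))
q=cloud(p)
def yr(n,q,x,y,z):
  k=(q[:,0]>x[0])&(q[:,0]<x[1])&(q[:,1]>y[0])&(q[:,1]<y[1])&(q[:,2]>z[0])&(q[:,2]<z[1]);w=q[k]
  print(n,k.sum(),w.min(0) if k.any() else'',w.max(0) if k.any() else '')
yr('lever',q,(-110,-48),(35,80),(40,110));yr('paddle',q,(-30,30),(-125,-90),(110,172))
c=np.clip(a[200:320,235:355,::-1],0,255).astype(np.uint8);cv2.imwrite('pics/s4.png',cv2.resize(c,None,fx=5,fy=5,interpolation=cv2.INTER_CUBIC))
E
```

```text
(11.1, array([ -1.3, -67.3, 196.4]), array([ 3.141, -0.   ,  3.   ]), array([-0.18,  0.68, -0.11]), 0.00033083887900732414)
[('stop_pointer', 0.77, array([274.6, 298. ])), ('mark', 0.51, array([271.9, 297.8]))]
[('stop_pointer', 0.83, array([277.2, 298.9])), ('mark', 0.73, array([355.1, 301.8])), ('mark', 0.56, array([272.4, 297.9])), ('lever_grip', 0.73, array([268.1, 291.8])), ('lever_grip', 0.53, array([277.7, 289.4]))]
[[ 87  90  89  45  35  36  36  45  77  93  93  72  58  63  66  70 100 145]
 [ 88  89  90  46  36  38  36  34  43  77  94  91  86  81  75  68 131 215]
 [ 89  89  90  64  40  36  37  39  38  48  78  76  63  51  42  46 130 216]
 [ 86  90  90  89  65  40  40  43  58  60  53  46  41  41  55  66 167 220]
 [ 77  88  85  81  75  48  39  44  73  83  60  61  54  74 145 150 198 202]
 [ 55  71  66  52  47  41  39  41  69  89  85 152 145 140 195 192 145 131]
 [ 64  39  41  41  59  63  54  65  77  79  99 199 195 157 136 125  88 115]
 [129  60  54  75 147 155  93  97  89  77  74 107 127  93 118 119  90 115]
 [194 150 147 147 201 204 109  99  86  75  81  87 118  98 117 117 104 118]
 [217 193 197 174 145 128  82  85  86  67  87  99 118 117 120 116 113 128]
 [171 105 118 106 120 117  90  86  89  56  88 101 107 112 133 130 124 143]
 [121  97 115 107 118 111  94  89  88  55  83  94 114 127 147 149 146 143]
 [114 117 118 116 117 119  97  88  89  58  73  79 142 147 149 150 148 143]
 [107 115 115 106 113 128  81  75  81  63  69  69 123 145 147 147 147 146]
 [104 120 132 119 121 138 101  99  74  56  59  57  70 121 143 144 146 148]
 [117 138 156 151 139 139 141 143 107  63  57  59  55  72 142 146 144 147]]
lever 67 [-89.   51.5  54.7] [-48.6  64.5  71.3]
paddle 205 [ -19.3 -110.3  110. ] [  9.8 -97.7 167.7]
```

View pics/s4.png

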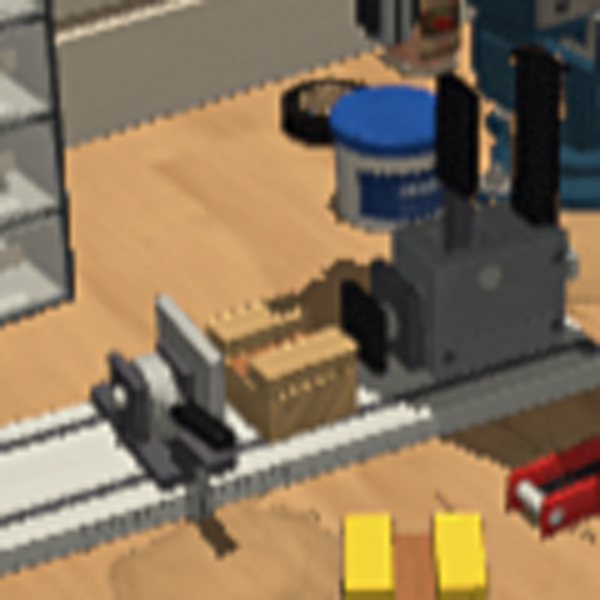

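Emit:
move_arm --moves "0 0 20 0; 0 0 40 0; 0 0 56 0; 0 0 56 0; 0 -4 56 0; 0 -6 56 0; 0 -8 56 0; 0 -10 56 0; 0 -12 56 0; 0 -14 56 0"

```text
clock: 12.33
position: [0.5169, 0.0413, 0.1408]
tool_rot: [3.141, 0.001, 2.999]
force: [0.3, 0.2, -0.2]
grip_width: -0.0001
```

```bash
python3 -c "
from h import *
print(tcp())"
```

```text
(12.3333, array([ -0.6, -82.4, 140.8]), array([3.141e+00, 1.000e-03, 2.999e+00]), array([ 0.24,  0.25, -0.16]), -0.00013935125145133836)
```

Emit:
move_arm --moves "0 -1 0 0; 0 -2 0 0; 0 -3 0 0; 0 -4 0 0; 0 -5 0 0; 0 -6 0 0; 0 -7 0 0; 0 -8 0 0; 0 -8 0 0; 0 -8 0 0"

```text
clock: 13.17
position: [0.5158, 0.0344, 0.1407]
tool_rot: [3.141, 0.0, 2.999]
force: [-0.6, 5.4, 4.1]
grip_width: -0.0001
```

Emit:
move_arm --moves "0 -1 0 0; 0 -2 0 0; 0 -3 0 0; 0 -4 0 0; 0 -5 0 0; 0 -6 0 0; 0 -7 0 0; 0 -8 0 0; 0 -8 0 0; 0 -8 0 0"

```text
clock: 14.0
position: [0.5147, 0.0266, 0.1408]
tool_rot: [3.141, 0.001, 2.999]
force: [-0.9, 6.0, 5.7]
grip_width: 0.0001
```

```bash
python3 -c "
from h import *
print(tcp())"
```

```text
(14.0, array([ -0.6, -97.3, 140.8]), array([3.141e+00, 1.000e-03, 2.999e+00]), array([-1.71,  5.78,  5.68]), 0.0001335737198206977)
```

Emit:
move_arm --moves "0 -2 0 0; 0 -4 0 0; 0 -6 0 0; 0 -7 0 0; 0 -8 0 0; 0 -9 0 0; 0 -10 0 0; 0 -10 0 0; 0 -10 0 0; 0 -10 0 0"

```text
clock: 14.83
position: [0.5132, 0.0168, 0.1404]
tool_rot: [3.14, 0.0, 3.0]
force: [1.0, 7.6, -1.9]
grip_width: -0.0001
```

```bash
cat >> h.py <<'E'
def rng(q,x,y,z):
  k=(q[:,0]>x[0])&(q[:,0]<x[1])&(q[:,1]>y[0])&(q[:,1]<y[1])&(q[:,2]>z[0])&(q[:,2]<z[1]);return q[k]
def status():
  print(tcp());p=bot.grab_frame('scene');q=cloud(p);t=bot.grab_frame('top');r=cloud(t)
  for n,w in(('block top',rng(q,(-40,30),(-60,60),(48,60))),('Tblock',rng(r,(-40,30),(-60,60),(50,60)))):
    print(n,np.percentile(w[:,1],[3,97]).round(1) if len(w)>5 else None)
  w=rng(q,(-25,15),(-62,10),(44,60));print('hist',[(int(e),int(h)) for h,e in zip(*np.histogram(w[:,1],np.arange(-62,11,3)))])
  return p,t
E
python3 -c "
from h import *
p,t=status();c=p['frame'][200:320,235:355,::-1];cv2.imwrite('pics/s5.png',cv2.resize(c,None,fx=5,fy=5,interpolation=cv2.INTER_CUBIC))"
```

```text
(14.8333, array([  -0.7, -107.2,  140.4]), array([3.14, 0.  , 3.  ]), array([-0.12,  7.62, -1.9 ]), -0.00011182398895125188)
block top [-56.9  57. ]
Tblock [-44.3  57.7]
hist [(-62, 3), (-59, 34), (-56, 13), (-53, 1), (-50, 0), (-47, 3), (-44, 6), (-41, 30), (-38, 4), (-35, 6), (-32, 9), (-29, 10), (-26, 11), (-23, 12), (-20, 8), (-17, 12), (-14, 12), (-11, 10), (-8, 13), (-5, 7), (-2, 12), (1, 12), (4, 9), (7, 12)]
```

View pics/s5.png

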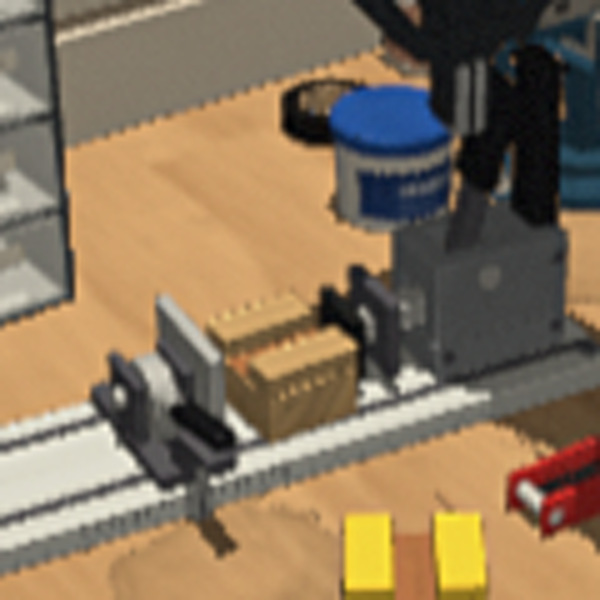

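Emit:
move_arm --moves "0 6 0 0; 0 13 0 0; 0 20 0 0; 0 26 0 0; 0 26 0 0; 0 26 0 0; 0 26 0 0; 0 22 0 0; 0 19 0 0; 0 16 0 0"

```text
clock: 15.77
position: [0.5154, 0.0318, 0.1407]
tool_rot: [3.141, 0.0, 2.999]
force: [-0.7, 6.7, 6.3]
grip_width: 0.0002
```

Emit:
move_arm --moves "0 -2 0 0; 0 -4 0 0; 0 -6 0 0; 0 -8 0 0; 0 -10 0 0; 0 -12 0 0; 0 -14 0 0; 0 -16 0 0; 0 -16 0 0; 0 -16 0 0"

```text
clock: 16.6
position: [0.513, 0.0162, 0.1404]
tool_rot: [3.141, 0.0, 2.999]
force: [0.7, 7.5, -1.7]
grip_width: 0.0
```

```bash
python3 -c "
from h import *
status()"
```

```text
(16.6, array([  -0.8, -107.8,  140.4]), array([3.141, 0.   , 2.999]), array([-0.34,  7.5 , -1.71]), 3.2926738575558666e-05)
block top [-45.3  57.9]
Tblock [-44.4  58.1]
hist [(-62, 6), (-59, 0), (-56, 0), (-53, 4), (-50, 5), (-47, 24), (-44, 17), (-41, 1), (-38, 0), (-35, 8), (-32, 4), (-29, 22), (-26, 12), (-23, 11), (-20, 11), (-17, 11), (-14, 9), (-11, 9), (-8, 14), (-5, 13), (-2, 11), (1, 12), (4, 8), (7, 12)]
```

Emit:
move_arm --moves "0 6 0 0; 0 13 0 0; 0 20 0 0; 0 26 0 0; 0 26 0 0; 0 26 0 0; 0 26 0 0; 0 22 0 0; 0 19 0 0; 0 16 0 0"

```text
clock: 17.53
position: [0.5154, 0.0318, 0.1407]
tool_rot: [3.141, 0.0, 2.999]
force: [-1.2, 7.2, 4.9]
grip_width: -0.0004
```

Emit:
move_arm --moves "0 -2 0 0; 0 -4 0 0; 0 -5 0 0; 0 -6 0 0; 0 -7 0 0; 0 -8 0 0; 0 -9 0 0; 0 -10 0 0; 0 -10 0 0; 0 -10 0 0"

```text
clock: 18.37
position: [0.514, 0.0221, 0.1407]
tool_rot: [3.141, 0.0, 2.999]
force: [-0.7, 7.3, 5.0]
grip_width: -0.0002
```

Emit:
move_arm --moves "0 -1 0 0; 0 -2 0 0; 0 -3 0 0; 0 -4 0 0; 0 -5 0 0; 0 -6 0 0; 0 -6 0 0; 0 -6 0 0; 0 -6 0 0; 0 -6 0 0"

```text
clock: 19.2
position: [0.5131, 0.0166, 0.1404]
tool_rot: [3.14, 0.0, 2.999]
force: [0.4, 10.2, -1.5]
grip_width: 0.0001
```

```bash
python3 -c "
from h import *
p,t=status();c=p['frame'][240:320,255:335,::-1];cv2.imwrite('pics/s6.png',cv2.resize(c,None,fx=7,fy=7,interpolation=cv2.INTER_CUBIC))"
```

```text
(19.2, array([  -0.8, -107.4,  140.4]), array([3.14 , 0.   , 2.999]), array([-1.04, 10.2 , -1.55]), 0.0001202116606148372)
block top [-53.7  57.1]
Tblock [-52.5  58.4]
hist [(-62, 8), (-59, 7), (-56, 8), (-53, 10), (-50, 1), (-47, 0), (-44, 0), (-41, 6), (-38, 6), (-35, 31), (-32, 7), (-29, 0), (-26, 1), (-23, 6), (-20, 12), (-17, 17), (-14, 13), (-11, 11), (-8, 12), (-5, 8), (-2, 13), (1, 8), (4, 15), (7, 8)]
```

View pics/s6.png

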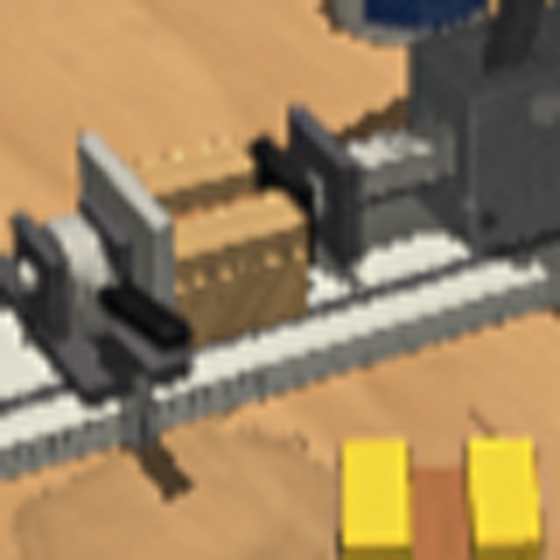

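Emit:
move_arm --moves "0 -0.5 0 0; 0 -1 0 0; 0 -1.5 0 0; 0 -2 0 0; 0 -2.5 0 0; 0 -3 0 0; 0 -3 0 0; 0 -3 0 0; 0 -3 0 0; 0 -3 0 0"

```text
clock: 20.13
position: [0.5127, 0.0141, 0.1403]
tool_rot: [3.14, 0.0, 3.0]
force: [1.5, 11.2, -5.6]
grip_width: -0.0001
```

```bash
python3 -c "
from h import *
status()"
```

```text
(20.1333, array([  -0.9, -109.9,  140.3]), array([3.14, 0.  , 3.  ]), array([-0.14, 11.25, -5.56]), -7.589259703790287e-05)
block top [-52.8  56.4]
Tblock [-53.2  57.9]
hist [(-62, 7), (-59, 7), (-56, 8), (-53, 9), (-50, 8), (-47, 0), (-44, 0), (-41, 1), (-38, 6), (-35, 18), (-32, 23), (-29, 0), (-26, 3), (-23, 5), (-20, 9), (-17, 21), (-14, 11), (-11, 15), (-8, 7), (-5, 9), (-2, 12), (1, 8), (4, 11), (7, 11)]
```

Emit:
move_arm --moves "0 -0.5 0 0; 0 -1 0 0; 0 -1.5 0 0; 0 -2 0 0; 0 -2 0 0; 0 -2 0 0; 0 -2 0 0; 0 -2 0 0; 0 -2 0 0; 0 -2 0 0"

```text
clock: 21.07
position: [0.5124, 0.0124, 0.1403]
tool_rot: [3.14, 0.0, 3.0]
force: [1.4, 13.2, -5.9]
grip_width: 0.0
```

```bash
python3 -c "
from h import *
p,t=status();c=p['frame'][250:310,275:335,::-1];cv2.imwrite('pics/s7.png',cv2.resize(c,None,fx=9,fy=9,interpolation=cv2.INTER_CUBIC))"
```

```text
(21.0667, array([  -0.9, -111.7,  140.3]), array([3.14, 0.  , 3.  ]), array([-0.47, 13.27, -5.86]), 6.510985383001266e-07)
block top [-53.3  57.4]
Tblock [-53.7  57.7]
hist [(-62, 10), (-59, 6), (-56, 9), (-53, 7), (-50, 6), (-47, 2), (-44, 0), (-41, 0), (-38, 8), (-35, 7), (-32, 29), (-29, 1), (-26, 2), (-23, 7), (-20, 13), (-17, 19), (-14, 10), (-11, 8), (-8, 12), (-5, 10), (-2, 10), (1, 9), (4, 13), (7, 11)]
```

View pics/s7.png

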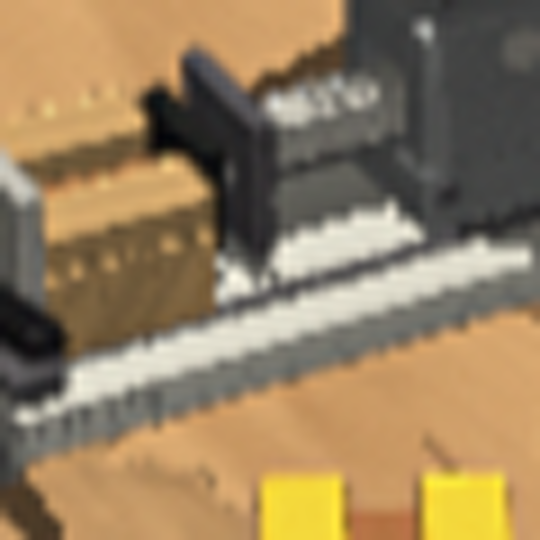

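Emit:
move_arm --moves "0 -0.5 0 0; 0 -1 0 0; 0 -1.5 0 0; 0 -2 0 0; 0 -2 0 0; 0 -2 0 0; 0 -2 0 0; 0 -2 0 0; 0 -2 0 0; 0 -2 0 0"

```text
clock: 22.0
position: [0.5123, 0.0118, 0.1403]
tool_rot: [3.138, 0.0, 3.001]
force: [3.6, 21.1, -6.8]
grip_width: 0.0
```

```bash
python3 - <<'E'
from h import *
print(tcp())
Q=[];Rr=[]
for i in range(4):
  Q.append(cloud(bot.grab_frame('scene')));Rr.append(cloud(bot.grab_frame('top')))
q=np.vstack(Q);r=np.vstack(Rr)
for n,c in(('scene',q),('top',r)):
  w=rng(c,(-40,30),(-60,45),(40,80));h,e=np.histogram(w[:,1],np.arange(-60,46,2));print(n,[(int(a),int(b)) for a,b in zip(e,h)])
# jaw plate face / paddle tilt
w=rng(q,(-30,20),(-140,-90),(112,168));print('handle/paddle')
for z in range(112,168,6):
  k=w[(w[:,2]>=z)&(w[:,2]<z+6)];print(z,k[:,1].max().round(1) if len(k) else None,end=' ')
E
```

```text
(22.0, array([  -0.9, -112.3,  140.3]), array([3.138, 0.   , 3.001]), array([ 0.59, 21.41, -6.81]), 4.4828495839163265e-05)
scene [(-60, 30), (-58, 25), (-56, 22), (-54, 19), (-52, 25), (-50, 30), (-48, 15), (-46, 1), (-44, 0), (-42, 0), (-40, 14), (-38, 56), (-36, 60), (-34, 69), (-32, 199), (-30, 50), (-28, 0), (-26, 4), (-24, 42), (-22, 45), (-20, 45), (-18, 97), (-16, 68), (-14, 63), (-12, 63), (-10, 61), (-8, 59), (-6, 68), (-4, 60), (-2, 57), (0, 63), (2, 62), (4, 61), (6, 62), (8, 71), (10, 58), (12, 63), (14, 59), (16, 65), (18, 55), (20, 54), (22, 48), (24, 30), (26, 27), (28, 27), (30, 20), (32, 20), (34, 80), (36, 90), (38, 96), (40, 315), (42, 63)]
top [(-60, 19), (-58, 24), (-56, 24), (-54, 28), (-52, 24), (-50, 27), (-48, 21), (-46, 20), (-44, 23), (-42, 25), (-40, 77), (-38, 73), (-36, 74), (-34, 73), (-32, 31), (-30, 27), (-28, 27), (-26, 70), (-24, 64), (-22, 66), (-20, 60), (-18, 80), (-16, 100), (-14, 89), (-12, 100), (-10, 93), (-8, 95), (-6, 92), (-4, 87), (-2, 90), (0, 96), (2, 98), (4, 94), (6, 95), (8, 90), (10, 85), (12, 91), (14, 97), (16, 94), (18, 93), (20, 94), (22, 98), (24, 85), (26, 88), (28, 86), (30, 108), (32, 167), (34, 100), (36, 101), (38, 93), (40, 40), (42, 52)]
handle/paddle
112 -111.9 118 -112.6 124 -114.3 130 -117.3 136 -105.5 142 -101.0 148 -98.1 154 -97.8 160 -97.9 166 -98.0
```

Emit:
move_arm --moves "0 6 0 0; 0 13 0 0; 0 20 0 0; 0 28 0 0; 0 31 0 0; 0 31 0 0; 0 31 0 0; 0 29 0 0; 0 26 0 0; 0 25 0 0"

```text
clock: 23.23
position: [0.5156, 0.034, 0.1406]
tool_rot: [3.14, 0.0, 2.999]
force: [-1.4, 10.4, 4.2]
grip_width: -0.0
```

```bash
python3 - <<'E'
from h import *
print(tcp())
Q=[cloud(bot.grab_frame('scene')) for i in range(3)]
w=rng(np.vstack(Q),(-40,30),(-60,-10),(40,80));h,e=np.histogram(w[:,1],np.arange(-60,-9,2));print([(int(a),int(b)) for a,b in zip(e,h)])
E
```

```text
(23.2333, array([ -0.8, -89.8, 140.6]), array([3.14 , 0.   , 2.999]), array([-2.89, 10.12,  4.25]), -4.0565198943938006e-05)
[(-60, 23), (-58, 15), (-56, 14), (-54, 19), (-52, 18), (-50, 17), (-48, 11), (-46, 0), (-44, 0), (-42, 0), (-40, 11), (-38, 42), (-36, 53), (-34, 83), (-32, 139), (-30, 5), (-28, 0), (-26, 5), (-24, 32), (-22, 33), (-20, 35), (-18, 75), (-16, 49), (-14, 47), (-12, 43)]
```

Emit:
move_arm --moves "0 -0.5 0 0; 0 -1 0 0; 0 -1.5 0 0; 0 -2 0 0; 0 -2 0 0; 0 -2 0 0; 0 -2 0 0; 0 -2 0 0; 0 -2 0 0; 0 -2 0 0"

```text
clock: 24.22
position: [0.5154, 0.0327, 0.1407]
tool_rot: [3.14, 0.0, 2.999]
force: [-1.5, 11.0, 4.7]
grip_width: 0.0001
```

Emit:
move_arm --moves "0 -0.5 0 0; 0 -1 0 0; 0 -1.5 0 0; 0 -2 0 0; 0 -2 0 0; 0 -2 0 0; 0 -2 0 0; 0 -2 0 0; 0 -2 0 0; 0 -2 0 0"

```text
clock: 25.05
position: [0.5152, 0.0309, 0.1408]
tool_rot: [3.14, 0.0, 3.0]
force: [-0.8, 12.1, 6.2]
grip_width: -0.0001
```

Emit:
move_arm --moves "0 -0.5 0 0; 0 -1 0 0; 0 -1.5 0 0; 0 -2 0 0; 0 -2 0 0; 0 -2 0 0; 0 -2 0 0; 0 -2 0 0; 0 -2 0 0; 0 -2 0 0"

```text
clock: 25.88
position: [0.5149, 0.0291, 0.1408]
tool_rot: [3.139, 0.001, 3.0]
force: [-1.3, 13.4, 7.7]
grip_width: -0.0002
```

```bash
python3 - <<'E'
from h import *
print(tcp())
P=[bot.grab_frame('scene') for i in range(3)]
w=rng(np.vstack([cloud(p) for p in P]),(-40,30),(-60,-10),(40,80));h,e=np.histogram(w[:,1],np.arange(-60,-9,2));print([(int(a),int(b)) for a,b in zip(e,h)])
print([(l,round(d['conf'],2),np.round(d['at'],1)) for l in('stop_pointer','mark') for d in bot.pinpoint(P[-1],l)[:2]])
c=P[-1]['frame'][240:320,255:335,::-1];cv2.imwrite('pics/s8.png',cv2.resize(c,None,fx=7,fy=7,interpolation=cv2.INTER_CUBIC));print(tcp())
E
```

```text
(25.8833, array([ -0.8, -94.7, 140.8]), array([3.139e+00, 1.000e-03, 3.000e+00]), array([-3.21, 13.03,  7.72]), -0.00017633434497586167)
[(-60, 28), (-58, 14), (-56, 20), (-54, 15), (-52, 20), (-50, 18), (-48, 16), (-46, 14), (-44, 1), (-42, 0), (-40, 0), (-38, 6), (-36, 36), (-34, 50), (-32, 60), (-30, 135), (-28, 14), (-26, 3), (-24, 32), (-22, 35), (-20, 33), (-18, 80), (-16, 34), (-14, 52), (-12, 51)]
[('stop_pointer', 0.9, array([276.2, 298. ])), ('stop_pointer', 0.47, array([327.7, 220.3])), ('mark', 0.44, array([272.2, 297.8])), ('mark', 0.31, array([284.2, 283.6]))]
(26.1333, array([ -0.7, -94.7, 140.9]), array([3.139e+00, 1.000e-03, 3.000e+00]), array([-3.97, 13.16,  7.35]), 2.1573043117617358e-05)
```

View pics/s8.png

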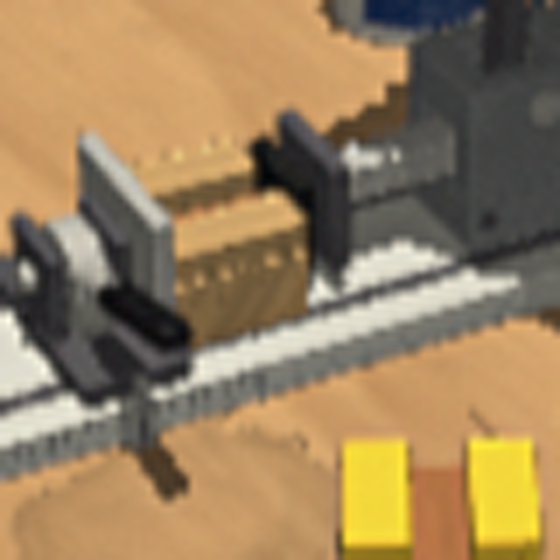

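The last picture shows the lever down at crop (150,315) and the pointer over the clip line at (140,395). The block is held between the stop plate and the pad. Force and jaw travel both put the pad at about 5–6 mm.

```bash
python3 -c "
from h import *
print(bot.job_done())"
```

```text
the job is handed in; nothing more can be done
None
```

I opened the cam lever, slid the stop 38 mm to the mark and locked the lever down again. Four trigger strokes then gripped the block against the stop. I handed the job in at about 26 s with the fingers still holding the trigger; no verdict came back.

**Last checks**
- **Stop and lever:** in the picture the pointer lines up with the mark to about 1 pixel (roughly 2.5 mm). The networks' pointer and mark pixels were about 4 columns apart on the last call, but they vary by several pixels, so I trusted the picture. The gripper put the lever back down to within 0.3 mm of its starting height.
- **Grip:** the push on the trigger was a steady 13 N. The gap between pad and jaw plate had shrunk by about 5 mm since before the block was touched.
- **Pad depth:** I estimate the pad is pressed in about 5–6 mm. This is not a direct reading. Working from force alone with a shorter lever arm gave closer to 5 mm, and from jaw travel alone closer to 7 mm. All of these are inside the 3.2–8.5 mm band.
- **Third stroke:** it ran the trigger to its end stop (21 N at the fingers) with the pad at only about 3–5 mm. I let it out and finished with a short fourth stroke.
- **Things round the clamp:** I never went near them. I did not measure their positions again at the end.

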